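# Slide the tall mill home into the shelf corner

### The job

The tall wooden mill stands out where the balcony door could knock it. Without taking it between the fingers or lifting it, push it so that it slides upright across the white shelf into the inside corner of the steel guard, right up against both the back rail and the end plate, then back away from it. Do not let it tip, and leave the cup, canister, kettle and bamboo lid where they are.

Things in the scene. Friction and masses are not known exactly. Their poses are not given: they have to be found in the camera images.
- mill: tall narrow round hand mill, dark wood with steel knob, loose, upright on the deck. 230 mm tall; cylindrical foot 60 mm in diameter up to 60 mm, waist 38 mm at 100 to 115, body 50 mm at 150 to 180, knob 42 mm. 0.3 to 0.6 kg, top-heavy: pushed within about 30 mm of the deck it slides, higher up it may tip. Origin: centre of its underside, z up.
- guard: low fixed L of dark steel plates, 6 mm thick, 30 mm high (rounded bead on top to 34), on the deck (z = 0). Origin: inside corner at deck level. Back rail: inner face in plane x = 0, from the corner to y = -380 mm. End plate: inner face in plane y = 0, from the corner to x = -170 mm. The inside is at negative x and y. x points away from the robot (within 0.2 rad), y to its left.
- cup: terracotta cup, 80 mm across the rim, 85 mm tall, loose, left of the end plate. Bystander. Origin: centre of its underside.
- canister: clear plastic canister with a grey lid and a steel latch, 92 mm in diameter, 114 mm tall, loose, left of the end plate. Bystander. Origin: centre of its underside.
- kettle: steel pour-over kettle, 130 mm in diameter at the base, 137 mm tall, with a spout to its +y and a black handle to its -y that reach up to 135 mm from its axis, loose, farther left. Bystander. Origin: centre of its underside.
- lid: round bamboo lid lying flat, 100 mm in diameter, 12 mm thick, loose, right of the back rail's free end. Bystander. Origin: centre of its underside.
Things that resemble listed ones, but are neither listed nor needed, are in the scene too. Several things have the shape of the mill; the one meant has the colours described above.

How it is judged:
By the outcome, as a careful person would: the job done as asked, in the order asked, and still so for the second after the job is handed in, with the robot touching nothing.
It also fails if it takes over 64 s, if anything falls off the work surface, if the arm or the gripper's body presses on something with over 40 N, if the wrist force passes 120 N, or if a joint passes its speed limit or range.

### The arm

A 6-joint arm with a two-finger parallel gripper is mounted at the origin on the work surface. World frame = base frame: x ahead of the robot, y to its left, z up, the work surface at z = 0. Lengths are in m, angles in degrees, forces in N, time in s.
With the tool pointing down it reaches from about 0.25 to 0.725 m from the base axis. Payload 9.7 kg.
Tool frame: the origin (TCP) lies on the centre line of the jaws, within the pads' length; the fingertips stand 22 mm ahead of it and the grasp point (between the pads) lies 3 mm ahead of it; z points along the fingers, y is the direction in which the jaws open and shut (so a half turn about z gives the same grasp; the last joint's range is limited). The gripper opens to 85 mm and grips with 20 to 120 N. Pads are 22 mm wide; open, the fingers measure 114 mm over their backs; the gripper's body (76 mm by 85 mm) begins 54 mm behind the grasp point. The pads swing forward as they close: fully open they stand 13 mm farther back than shut.
Start: joints at [74.771, 4.979, 10.078, 95.1, 0, 90], TCP at [0.144, 0.531, 0.253] pointing down, gripper open.
Joint ranges: [-179.16, 179.16], [-48.56, 103.87], [-65.8, 70.77], [-126.05, 130.52], [-82.76, 87.17], [-180, 180]. Speed limits (degrees/s): [127.2, 127.2, 147.25, 180, 180, 180].

### API

Orientations are given as [roll, pitch, yaw] about the fixed x, y, z axes, in that order (R = Rz(yaw) Ry(pitch) Rx(roll)).
In Python, from workcell import monitor, eyes, job gives the robot as it stands. The module is installed in compiled form; this text tells all that it offers.
- The arm moves only by the tool drive_tool, never from a script. Its argument "plan" is a list of rows, each a list of 3 entries, a list of its own where there are three numbers: the opening, from 0 (shut) to 1 (fully open), then the shift along the world's x, y, z in m, then the turn about the world's z in degrees. In form: [[gripper, [x, y, z], yaw], ...]. A call has 1 to 10 rows; each row shifts and turns the commanded pose from where the row before left it; what a row does not reach is not made up. A row lasts 1/8 s, in which the tool goes at most 62.5 mm and 10.7 degrees, less where a joint would pass 70% of its speed; a pose out of reach is approached as far as the arm can. A call is refused whole if a number of a shift passes 0.0625 or a number of a turn 10.7, either way. A call with a gripper value outside its range is refused whole. The fingers move at their own pace and stop on an object; "grip_force" is the grip in N (left out, the last holds). Time passes only in rows, so rows that do not move let the fingers close. It gives the time, the measured TCP pose, the force and the opening at its end, in the units of the state.
- monitor.get_obs(): the state, without advancing time (a new reading comes with each control period).
- eyes.camera(name): name is "side" or "top"; returns (picture, depth): 384x512x3 uint8, red, green, blue; 384x512 float32, m along the optical axis (not along the pixel's ray), 0 where there is no reading.
- eyes.camera_params(name): a dict with "fx", "fy", "cx", "cy" (pixels), "extrinsics" (4x4, takes a point from world to camera coordinates). Camera axes: x right, y down, z forward; pixel columns grow to the right and rows downward; lengths in m; the calibration is good to about 2 mm. A picture is of the moment at which its call begins. camera_params takes no time and is no camera call.
- job.job_done(): hands the job in, once; it reports no verdict.
The state is a dict: "time": time; "q": joint angles; "qd": joint speeds; "joint_efforts": joint torques, N m; "ee_pos": TCP position; "tcp_rot": TCP orientation; "wrist_force": force on the tool from outside, world axes, zero at the start; "torque": the same for the moment, N m; "opening": finger opening in m.
Only numpy, scipy, OpenCV 4.12 (cv2) and the standard library are available. Lean on these libraries where they do the work, as an engineer would, in place of code of your own. Each camera call takes 0.05 s, during which the arm holds its last target.

## Working session

There is one attempt and no reset: what is moved stays moved. The work goes in short steps, Python scripts to look and compute and a tool call to move; the robot and the scene stay as the last step left them, time stands still between calls to the robot, and variables do not carry over. Pictures are saved under pics/ and viewed, and the job is handed in when it is done.

Besides the shell and the picture viewer there is one more tool, called after ">>>" in YAML: its name, and indented under it one key for each argument. drive_tool: Moves the arm, as the interface text tells. Its arguments: {"type":"object","properties":{"plan":{"type":"array","items":{"type":"array"}},"grip_force":{"type":"number"}},"required":["plan"]}

```bash
mkdir -p pics
cat > h.py <<'E'
import numpy as np, cv2
from workcell import monitor, eyes, job
def snap(n,tag):
    p,d=eyes.camera(n); cv2.imwrite(f'pics/{tag}.png',p[:,:,::-1]); np.savez(f'{tag}.npz',p=p,d=d); return p,d
def ray(n,u,v,z):
    c=eyes.camera_params(n);E=np.array(c['extrinsics']);R=E[:3,:3];t=E[:3,3]
    o=-R.T@t; r=R.T@np.array([(u-c['cx'])/c['fx'],(v-c['cy'])/c['fy'],1]); return o+r*(z-o[2])/r[2]
def pts(n,d):
    c=eyes.camera_params(n);E=np.array(c['extrinsics']);v,u=np.mgrid[:384,:512]
    P=np.stack([(u-c['cx'])/c['fx']*d,(v-c['cy'])/c['fy']*d,d],-1); return (P-E[:3,3])@E[:3,:3]
E
python3 - <<'E'
from h import *
for n in('top','side'): snap(n,n+'0')
print({k:np.round(v,3) for k,v in monitor.get_obs().items()})
for n in('top','side'): print(eyes.camera_params(n))
E
```

```text
{'time': np.float64(0.1), 'q': array([74.77 ,  5.008, 10.041, 95.1  ,  0.   , 89.999]), 'qd': array([-0.065, -0.074,  0.05 ,  0.104, -0.014, -0.04 ]), 'joint_efforts': array([-0.0000e+00, -5.2156e+01,  4.6565e+01,  1.6000e-02,  0.0000e+00,
        0.0000e+00]), 'ee_pos': array([0.144, 0.531, 0.253]), 'tcp_rot': array([-179.933,   -0.   ,  164.771]), 'wrist_force': array([ 0.257, -0.544,  0.707]), 'torque': array([ 0.041,  0.069, -0.009]), 'opening': np.float64(0.086)}
{'fx': 364.87099530462865, 'fy': 364.87099530462865, 'cx': 259.98581322694093, 'cy': 190.08816222031075, 'extrinsics': array([[-0.02787513, -0.99960277,  0.00415728,  0.12732045],
       [-0.99431877,  0.02729989, -0.10288297,  0.5560007 ],
       [ 0.10272861, -0.00700153, -0.99468478,  1.0596679 ],
       [ 0.        ,  0.        ,  0.        ,  1.        ]])}
{'fx': 376.574329944537, 'fy': 376.574329944537, 'cx': 257.1347803910399, 'cy': 185.86976680338475, 'extrinsics': array([[ 0.829332  , -0.55848433, -0.01742663, -0.39214309],
       [-0.40743865, -0.58310279, -0.70284058,  0.34083735],
       [ 0.38236393,  0.58998847, -0.71113391,  0.91206935],
       [ 0.        ,  0.        ,  0.        ,  1.        ]])}
```

View pics/top0.png

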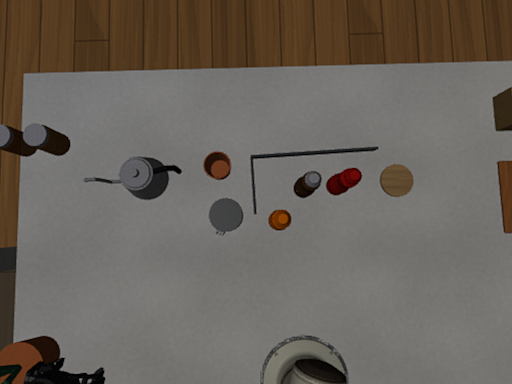

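View pics/side0.png

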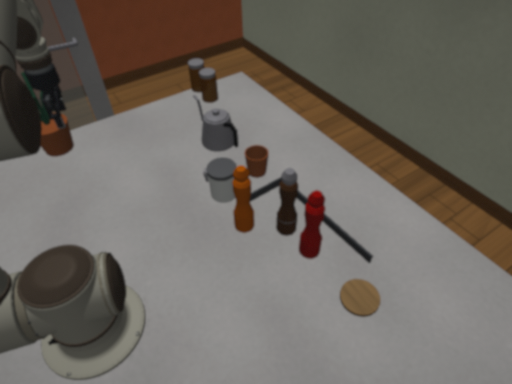

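The top view shows the guard's corner at about (252,156), with the rail running to (377,149) and the plate to (255,213). The mill's dark foot is at about (303,188). The red look-alike is at about (337,184) and the orange one at about (280,219). Next I'll measure all of these.

Run:
```python
from h import *
z=np.load('top0.npz');P=pts('top',z['d']);z2=np.load('side0.npz');S=pts('side',z2['d'])
hsv=cv2.cvtColor(z['p'],cv2.COLOR_RGB2HSV);hs=cv2.cvtColor(z2['p'],cv2.COLOR_RGB2HSV)
big=cv2.resize(z['p'][130:250,190:430],None,fx=3.3,fy=3.3,interpolation=cv2.INTER_CUBIC);cv2.imwrite('pics/topz.png',big[:,:,::-1])
big=cv2.resize(z2['p'][140:320,180:400],None,fx=3.3,fy=3.3,interpolation=cv2.INTER_CUBIC);cv2.imwrite('pics/sidez.png',big[:,:,::-1])
def circ(Q):
    A=np.c_[2*Q[:,:2],np.ones(len(Q))];s=np.linalg.lstsq(A,(Q[:,:2]**2).sum(1),rcond=None)[0];return s[:2],np.sqrt(s[2]+s[:2]@s[:2])
# points by height from depth
for nm,Pp in(('top',P),('side',S)):
  for reg,(x0,x1,y0,y1) in dict(all=(.35,.75,-.35,.5)).items():
    m=(Pp[...,0]>x0)&(Pp[...,0]<x1)&(Pp[...,1]>y0)&(Pp[...,1]<y1)
    for lo,hi in((.008,.05),(.2,.245)):
      mm=(m&(Pp[...,2]>lo)&(Pp[...,2]<hi)).astype('u1')
      n,l,st,_=cv2.connectedComponentsWithStats(mm)
      for i in range(1,n):
        if st[i,4]>15:
          q=Pp[l==i]; print(nm,lo,st[i],np.round(q.min(0),3),np.round(q.max(0),3),np.round(np.median(q,0),3))
```

```text
top 0.008 [250 147 128  68 621] [ 0.489 -0.244  0.008] [0.681 0.14  0.039] [0.666 0.012 0.033]
top 0.008 [207 156  22  21 125] [0.606 0.205 0.008] [0.662 0.267 0.049] [0.651 0.251 0.031]
top 0.008 [149 158  14   9  37] [0.637 0.405 0.01 ] [0.667 0.439 0.048] [0.652 0.417 0.033]
top 0.008 [380 165  33  32 805] [ 0.531 -0.35   0.008] [ 0.627 -0.254  0.018] [ 0.579 -0.302  0.012]
top 0.008 [129 172  39  28 242] [0.543 0.392 0.008] [0.624 0.499 0.05 ] [0.566 0.411 0.03 ]
top 0.008 [326 177  14  19  57] [ 0.54  -0.12   0.008] [ 0.595 -0.087  0.049] [ 0.555 -0.093  0.03 ]
top 0.008 [293 184  14  14  34] [ 0.534 -0.025  0.008] [0.574 0.012 0.049] [0.546 0.006 0.028]
top 0.2 [344 168  17  17 234] [ 0.549 -0.135  0.201] [ 0.589 -0.097  0.233] [ 0.567 -0.113  0.224]
top 0.2 [304 171  17  17 225] [ 0.544 -0.036  0.203] [0.584 0.003 0.233] [ 0.562 -0.015  0.225]
top 0.2 [274 211  17  17 227] [0.448 0.041 0.208] [0.487 0.081 0.234] [0.467 0.063 0.225]
side 0.008 [202 133  37  17 351] [0.542 0.341 0.008] [0.642 0.474 0.05 ] [0.578 0.403 0.031]
side 0.008 [249 153  16   7  60] [0.618 0.237 0.027] [
[... 507 characters left out ...]
.025]
side 0.008 [234 216  21  16 185] [0.437 0.029 0.009] [0.491 0.07  0.05 ] [0.454 0.036 0.029]
side 0.008 [277 219  21  15 178] [ 0.533 -0.05   0.009] [ 0.586 -0.01   0.049] [ 0.545 -0.042  0.031]
side 0.008 [299 241  23  16 192] [ 0.537 -0.15   0.008] [ 0.589 -0.1    0.05 ] [ 0.548 -0.14   0.028]
side 0.008 [ 340  278   41   38 1130] [ 0.529 -0.35   0.008] [ 0.628 -0.256  0.018] [ 0.576 -0.307  0.012]
side 0.2 [233 165  17  17 206] [0.446 0.038 0.201] [0.486 0.074 0.232] [0.462 0.05  0.221]
side 0.2 [282 168  16  16 208] [ 0.542 -0.041  0.202] [ 0.581 -0.006  0.232] [ 0.557 -0.029  0.221]
side 0.2 [308 190  18  18 242] [ 0.547 -0.141  0.202] [ 0.585 -0.101  0.234] [ 0.561 -0.127  0.221]
```

```bash
ls pics
```

```text
side0.png
sidez.png
top0.png
topz.png
```

View pics/topz.png

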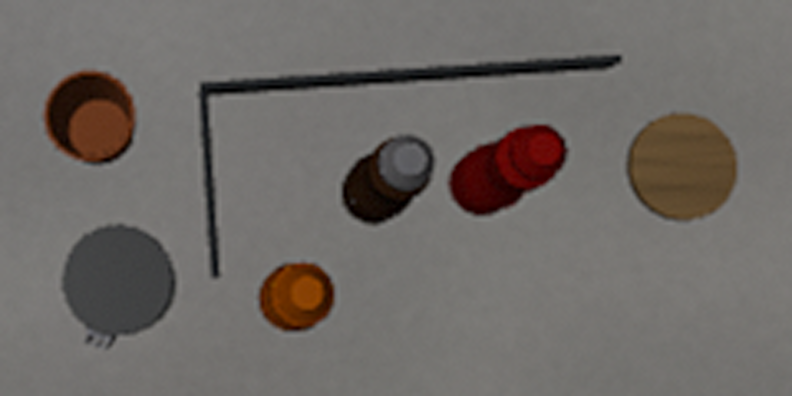

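View pics/sidez.png

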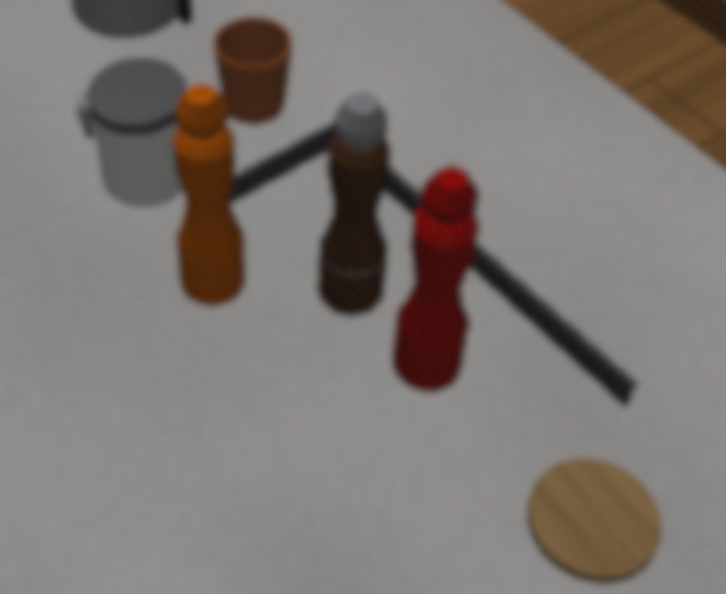

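```bash
cat >> h.py <<'E'
def guard(nm,f):
    z=np.load(f);P=pts(nm,z['d']);Z=P[...,2]
    out=[]
    # rail top pts
    m=(Z>.027)&(Z<.042)
    for box,ax in (((.64,.70,-.24,.11),0),((.50,.64,.11,.16),1)):
        mm=m&(P[...,0]>box[0])&(P[...,0]<box[1])&(P[...,1]>box[2])&(P[...,1]<box[3])
        q=P[mm][:,:2]
        t=cv2.fitLine(q.astype('f4'),cv2.DIST_HUBER,0,.01,.01).ravel(); out.append((t,len(q)))
    return out
E
python3 - <<'E'
from h import *
for n in('top','side'):
    (r,a),(e,b)=guard(n,n+'0.npz')
    A=np.array([[r[0],-e[0]],[r[1],-e[1]]]);s=np.linalg.solve(A,e[2:]-r[2:])
    print(n,a,b,'rail ang',np.degrees(np.arctan2(r[1],r[0])),'end',np.degrees(np.arctan2(e[1],e[0])),'centerline corner',r[2:]+s[0]*r[:2])
for uv in((252,156),(377,149),(255,213)): print(ray('top',*uv,.034))
E
```

```text
top 308 129 rail ang -87.683075 end 2.4705887 centerline corner [0.6615269  0.13781741]
side 222 80 rail ang -87.76592 end 2.5063336 centerline corner [0.65994173 0.13437238]
[0.66200074 0.13298174 0.034     ]
[ 0.67319051 -0.24311407  0.034     ]
[0.49127204 0.1285137  0.034     ]
```

>>> drive_tool:
  plan:
    - [1, [0.01, -0.02, 0.04], -9]
    - [1, [0.025, -0.045, 0.03], -9]
    - [1, [0.025, -0.05, 0], -9]
    - [1, [0.025, -0.05, 0], -9]
    - [1, [0.025, -0.05, 0], -8.8]
    - [1, [0.025, -0.05, 0], 0]
    - [1, [0.025, -0.05, 0], 0]
    - [1, [0.025, -0.05, 0], 0]
    - [1, [0.025, -0.05, 0], 0]
    - [1, [0.025, -0.05, 0], 0]

```text
time: 1.35
ee_pos: [0.3798, 0.0639, 0.3232]
tcp_rot: [180.0, 0.0, 120.0]
wrist_force: [0.5, 0.8, -0.3]
opening: 0.0854
```

>>> drive_tool:
  plan:
    - [1, [0.028, -0.045, 0], 0]
    - [1, [0.029, -0.045, 0], 0]
    - [1, [0.03, -0.048, 0], 0]
    - [1, [0, 0, 0], 0]

```text
time: 1.85
ee_pos: [0.4675, -0.075, 0.3216]
tcp_rot: [-179.9, -0.1, 119.7]
wrist_force: [-0.7, 0.2, 0.1]
opening: 0.0855
```

Run:
```python
from h import *
print(np.round(monitor.get_obs()['ee_pos'],4))
for n in('top','side'):
    p,d=snap(n,n+'1')
    cv2.imwrite(f'pics/{n}1b.png',cv2.resize(p,None,fx=1.5,fy=1.5)[:,:,::-1])
```

```text
[ 0.4675 -0.075   0.3216]
```

View pics/top1b.png

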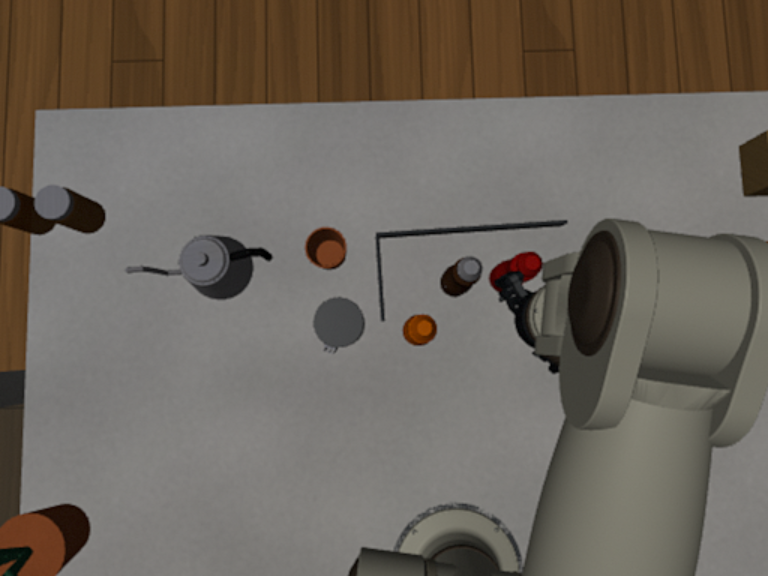

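View pics/side1b.png

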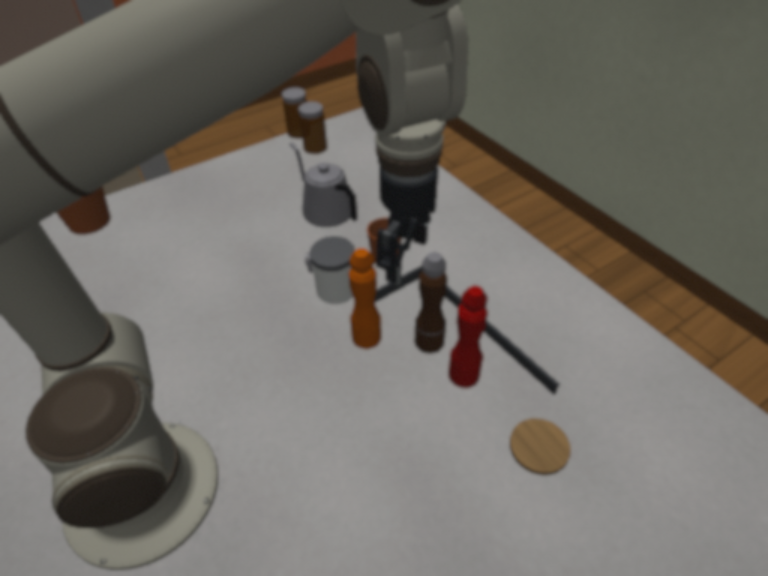

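Run:
```python
from h import *
o=monitor.get_obs();c=o['ee_pos'];yaw=np.radians(o['tcp_rot'][2]);
ty=np.array([np.cos(yaw-np.pi/2),np.sin(yaw-np.pi/2)]);tx=np.array([np.cos(yaw),np.sin(yaw)])
for n in('side','top'):
    z=np.load(n+'1.npz');P=pts(n,z['d']).reshape(-1,3);P=P[z['d'].ravel()>0]
    D=P[:,:2]-c[:2];m=(np.hypot(*D.T)<.12)
    P=P[m];D=D[m];a=D@tx;b=D@ty;h=P[:,2]-c[2]
    print(n)
    for lo in np.arange(-.04,.34,.015):
        k=(h>=lo)&(h<lo+.015)
        if k.sum()>2: print('%.3f n%d tx %.3f..%.3f ty %.3f..%.3f r %.3f'%(lo,k.sum(),a[k].min(),a[k].max(),b[k].min(),b[k].max(),np.hypot(a[k],b[k]).max()))
z=np.load('side1.npz')['p'][100:220,210:330];cv2.imwrite('pics/sg.png',cv2.resize(z,None,fx=5,fy=5,interpolation=cv2.INTER_CUBIC)[:,:,::-1])
```

```text
side
-0.010 n79 tx -0.013..0.009 ty -0.056..0.050 r 0.057
0.005 n96 tx -0.013..0.009 ty -0.057..0.050 r 0.057
0.020 n53 tx -0.013..0.003 ty -0.057..0.050 r 0.057
0.035 n150 tx -0.018..0.010 ty -0.075..0.071 r 0.076
0.050 n152 tx -0.019..0.010 ty -0.073..0.068 r 0.074
0.065 n187 tx -0.022..0.017 ty -0.072..0.028 r 0.073
0.080 n247 tx -0.021..0.018 ty -0.070..0.008 r 0.071
0.095 n116 tx -0.038..0.021 ty -0.067..-0.005 r 0.067
0.110 n239 tx -0.040..0.030 ty -0.039..0.009 r 0.040
0.125 n243 tx -0.039..0.029 ty -0.039..0.006 r 0.040
0.140 n379 tx -0.040..0.033 ty -0.039..0.020 r 0.041
0.155 n138 tx -0.040..0.029 ty -0.040..0.008 r 0.041
0.170 n269 tx -0.043..0.029 ty -0.042..0.006 r 0.043
0.185 n357 tx -0.043..0.033 ty -0.042..0.020 r 0.043
0.200 n273 tx -0.044..0.033 ty -0.042..0.008 r 0.044
0.215 n430 tx -0.055..0.044 ty -0.055..0.016 r 0.056
0.230 n303 tx -0.063..0.039 ty -0.061..0.010 r 0.063
0.245 n511 tx -0.066..0.062 ty -0.064..0.006 r 0.067
0.260 n669 tx -0.066..0.062 ty -0.066..0.007 r 0.067
0.275 n792 tx -0.066..0.060 ty -0.064..0.008 r 0.066
0.290 n664 tx -0.065..0.058 ty -0.06
[... 665 characters left out ...]
2..0.035 ty -0.016..0.039 r 0.039
0.140 n85 tx 0.001..0.035 ty -0.011..0.039 r 0.039
0.155 n13 tx 0.018..0.036 ty -0.005..0.034 r 0.039
0.170 n59 tx -0.002..0.038 ty -0.004..0.042 r 0.042
0.185 n92 tx 0.001..0.038 ty -0.002..0.042 r 0.042
0.200 n20 tx 0.009..0.039 ty 0.004..0.041 r 0.043
0.215 n132 tx 0.007..0.039 ty 0.004..0.042 r 0.043
0.245 n57 tx 0.007..0.061 ty -0.021..0.065 r 0.065
0.260 n283 tx 0.005..0.062 ty -0.022..0.066 r 0.066
0.275 n278 tx 0.004..0.061 ty -0.019..0.065 r 0.065
0.290 n218 tx 0.003..0.060 ty -0.006..0.064 r 0.065
0.305 n317 tx 0.002..0.059 ty -0.007..0.064 r 0.064
0.320 n50 tx -0.002..0.011 ty 0.048..0.062 r 0.062
0.335 n46 tx 0.043..0.077 ty -0.017..0.024 r 0.079
```

View pics/sg.png

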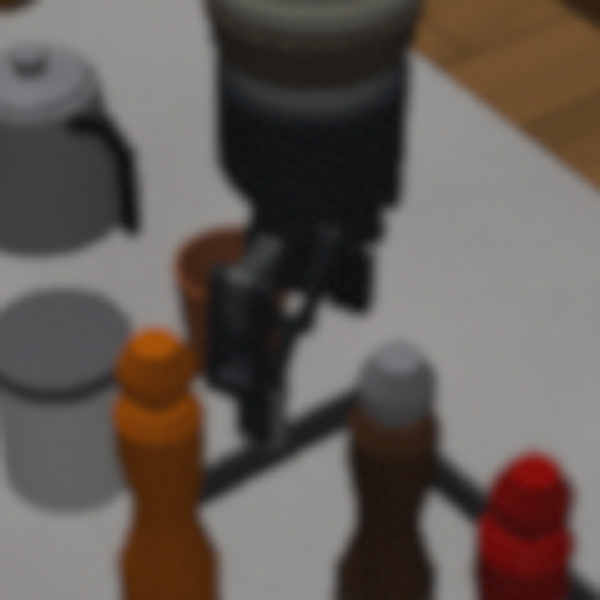

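The gripper's knuckles stand out past the finger backs (about ±75 mm at h 35 to 100 mm). I need finer geometry before choosing a contact face.

```bash
cat > prof.py <<'E'
from h import *
import sys
def prof(tags,step=.006,hm=.13):
    o=monitor.get_obs();c=o['ee_pos'];yaw=np.radians(o['tcp_rot'][2]);
    ty=np.array([np.cos(yaw-np.pi/2),np.sin(yaw-np.pi/2)]);tx=np.array([np.cos(yaw),np.sin(yaw)])
    for t in tags:
        n='side' if 'side' in t else 'top'
        z=np.load(t+'.npz');P=pts(n,z['d']).reshape(-1,3);P=P[z['d'].ravel()>0]
        E=np.array(eyes.camera_params(n)['extrinsics']);cp=-E[:3,:3].T@E[:3,3]
        v=c-cp; print(t,'view dir in tool tx,ty,z',np.round([v[:2]@tx,v[:2]@ty,v[2]],2))
        D=P[:,:2]-c[:2];m=(np.hypot(*D.T)<.1)
        P=P[m];D=D[m];a=D@tx*1e3;b=D@ty*1e3;h=P[:,2]-c[2]
        for lo in np.arange(-.03,hm,step):
            s=''
            for nm,k in(('neg',b<-30),('mid',abs(b)<30),('pos',b>30)):
                k=k&(h>=lo)&(h<lo+step)
                s+=' | %s %d'%(nm,k.sum())+(' tx %.0f..%.0f ty %.0f..%.0f'%(a[k].min(),a[k].max(),b[k].min(),b[k].max()) if k.sum()>1 else '')
            if any(x in s for x in('tx',)): print('%.0f'%(lo*1e3),s)
if __name__=='__main__': prof(sys.argv[1:])
E
python3 prof.py side1 top1
```

```text
side1 view dir in tool tx,ty,z [ 0.25  0.55 -0.56]
-12  | neg 4 tx -10..5 ty -50..-48 | mid 0 | pos 8 tx -11..4 ty 43..44
-6  | neg 9 tx -13..-0 ty -55..-45 | mid 0 | pos 22 tx -13..9 ty 42..48
-0  | neg 22 tx -13..9 ty -56..-46 | mid 0 | pos 21 tx -13..7 ty 42..50
6  | neg 18 tx -12..6 ty -56..-45 | mid 0 | pos 18 tx -13..6 ty 41..50
12  | neg 24 tx -13..6 ty -57..-44 | mid 0 | pos 16 tx -13..3 ty 41..47
18  | neg 16 tx -13..5 ty -57..-45 | mid 0 | pos 15 tx -13..2 ty 42..47
24  | neg 5 tx -12..-8 ty -52..-45 | mid 0 | pos 18 tx -13..-1 ty 42..50
30  | neg 4 tx -15..-12 ty -55..-50 | mid 0 | pos 11 tx -15..-2 ty 42..67
36  | neg 24 tx -15..8 ty -74..-39 | mid 0 | pos 13 tx -16..-4 ty 38..66
42  | neg 72 tx -14..9 ty -75..-38 | mid 0 | pos 14 tx -15..-8 ty 34..70
48  | neg 48 tx -19..10 ty -75..-30 | mid 6 tx -19..-10 ty -29..30 | pos 8 tx -19..-11 ty 31..71
54  | neg 50 tx -19..10 ty -73..-30 | mid 12 tx -19..-1 ty -29..25 | pos 3 tx -19..-18 ty 30..37
60  | neg 42 tx -19..10 ty -73..-31 | mid 16 tx -19..-2 ty -30..29 | pos 1
66  | neg 48 tx -19..11 ty -72..-30 | mid 23 tx -21..-0 t
[... 1660 characters left out ...]
 mid 3 tx 11..14 ty 28..30 | pos 14 tx -14..14 ty 30..72
72  | neg 3 tx 9..10 ty -66..-57 | mid 0 | pos 16 tx -14..9 ty 33..72
78  | neg 3 tx 10..10 ty -61..-56 | mid 0 | pos 21 tx -12..10 ty 35..71
84  | neg 2 tx 10..11 ty -62..-58 | mid 0 | pos 45 tx -13..11 ty 35..70
90  | neg 1 | mid 0 | pos 116 tx -16..10 ty 38..69
96  | neg 0 | mid 0 | pos 6 tx -10..6 ty 37..39
102  | neg 0 | mid 1 | pos 2 tx -1..10 ty 36..39
108  | neg 0 | mid 17 tx 23..35 ty -20..29 | pos 5 tx 3..18 ty 32..38
114  | neg 0 | mid 20 tx 22..35 ty -13..30 | pos 7 tx -7..17 ty 33..39
120  | neg 0 | mid 19 tx 22..35 ty -16..29 | pos 6 tx 4..20 ty 31..38
126  | neg 0 | mid 20 tx 22..35 ty -16..29 | pos 8 tx -1..21 ty 30..39
```

>>> drive_tool:
  plan:
    - [1, [0, 0, 0], 10]
    - [1, [0, 0, 0], 10]
    - [1, [0, 0, 0], 10]
    - [1, [0, 0, 0], 10]
    - [1, [0, 0, 0], 10]
    - [1, [0, 0, 0], 10]
    - [1, [0, 0, 0], 0]

```text
time: 2.82
ee_pos: [0.466, -0.0711, 0.3238]
tcp_rot: [180.0, 0.0, 180.0]
wrist_force: [0.4, -1.0, -0.2]
opening: 0.0854
```

```bash
python3 - <<'E'
from h import *
for n in('side','top'):snap(n,n+'2')
z=np.load('side2.npz')['p'][100:220,210:330];cv2.imwrite('pics/sg2.png',cv2.resize(z,None,fx=5,fy=5,interpolation=cv2.INTER_CUBIC)[:,:,::-1])
E
python3 prof.py side2 top2
```

```text
side2 view dir in tool tx,ty,z [-0.35  0.49 -0.56]
-12  | neg 2 tx 5..7 ty -49..-49 | mid 0 | pos 4 tx -5..9 ty 43..44
-6  | neg 10 tx -4..11 ty -55..-43 | mid 0 | pos 20 tx -10..11 ty 42..48
-0  | neg 23 tx -7..11 ty -56..-43 | mid 0 | pos 24 tx -11..12 ty 41..48
6  | neg 16 tx -5..10 ty -58..-45 | mid 0 | pos 19 tx -11..11 ty 41..48
12  | neg 22 tx -7..11 ty -57..-46 | mid 0 | pos 19 tx -10..12 ty 41..49
18  | neg 15 tx 0..11 ty -57..-46 | mid 0 | pos 18 tx -10..11 ty 42..48
24  | neg 12 tx 3..11 ty -57..-44 | mid 0 | pos 27 tx -8..11 ty 41..54
30  | neg 7 tx 6..13 ty -58..-48 | mid 0 | pos 14 tx -6..11 ty 43..50
36  | neg 26 tx -11..14 ty -74..-39 | mid 0 | pos 18 tx -1..14 ty 41..75
42  | neg 64 tx -13..13 ty -75..-39 | mid 0 | pos 39 tx -5..14 ty 35..73
48  | neg 56 tx -13..16 ty -74..-31 | mid 9 tx 8..17 ty -9..29 | pos 18 tx -5..16 ty 32..73
54  | neg 61 tx -13..17 ty -74..-31 | mid 19 tx -2..17 ty -29..30 | pos 15 tx 8..17 ty 32..72
60  | neg 38 tx -11..17 ty -74..-31 | mid 31 tx -6..17 ty -29..29 | pos 16 tx 4..17 ty 32..74
66  | neg 44 tx -10..18 ty -72..-30 | mid 32 tx 7..
[... 1098 characters left out ...]
4 tx -16..16 ty 32..73
66  | neg 0 | mid 5 tx -17..16 ty 28..30 | pos 23 tx -18..16 ty 31..73
72  | neg 0 | mid 3 tx -15..14 ty 28..30 | pos 13 tx -17..11 ty 30..72
78  | neg 0 | mid 0 | pos 17 tx -12..11 ty 43..71
84  | neg 0 | mid 0 | pos 24 tx -12..11 ty 38..70
90  | neg 0 | mid 0 | pos 129 tx -13..11 ty 34..70
96  | neg 0 | mid 0 | pos 22 tx -11..10 ty 36..67
102  | neg 0 | mid 0 | pos 9 tx -8..9 ty 37..39
108  | neg 0 | mid 5 tx 24..33 ty 17..29 | pos 14 tx -23..22 ty 31..39
114  | neg 0 | mid 7 tx -31..31 ty 20..29 | pos 20 tx -24..22 ty 30..39
120  | neg 0 | mid 6 tx -29..29 ty 23..29 | pos 18 tx -22..20 ty 32..39
126  | neg 0 | mid 9 tx -34..31 ty 19..30 | pos 22 tx -23..22 ty 31..39
```

View pics/sg2.png

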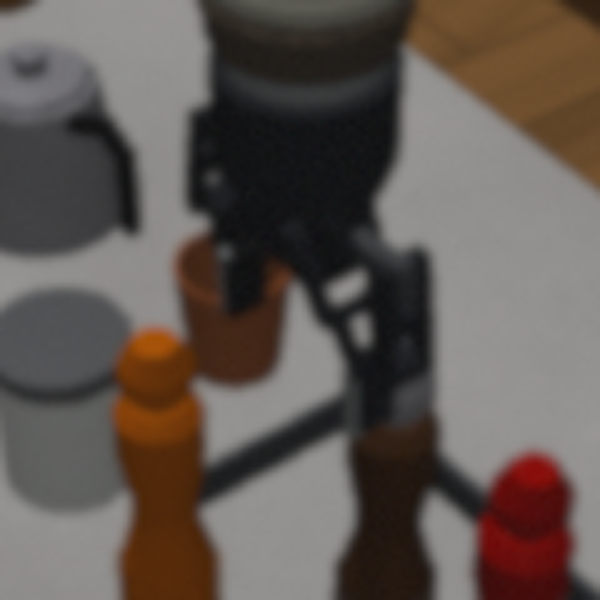

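The geometry is now clear. A vertical tool can only push low if one open finger's flat side (tool x) meets the foot, with the mill about 53 mm off the tool axis, so the gripper body and knuckles miss the tall mill. The plan has three steps:
- **A:** push +y by 60 mm.
- **B:** push +x to the rail.
- **C:** push +y to the plate, straddling the rail.

First I turn the tool and hover.

>>> drive_tool:
  plan:
    - [1, [0.005, 0, 0], -10]
    - [1, [0.005, 0, 0], -10]
    - [1, [0.005, 0, 0], -10]
    - [1, [0.005, 0, 0], -10]
    - [1, [0.005, 0, 0], -10]
    - [1, [0.005, 0, 0], -10]
    - [1, [0.005, 0, 0], -10]
    - [1, [0.005, 0, 0], -10]
    - [1, [0.006, 0, 0], -7.6]
    - [1, [0, 0, 0], 0]

```text
time: 4.18
ee_pos: [0.5125, -0.072, 0.3231]
tcp_rot: [-180.0, -0.0, 92.3]
wrist_force: [-0.2, 0.3, -0.0]
opening: 0.0853
```

Run:
```python
from h import *
o=monitor.get_obs();print(np.round(o['ee_pos'],4),np.round(o['tcp_rot'],2),np.round(o['q'],1))
for n in('side','top'):snap(n,n+'3')
z=np.load('side3.npz')['p'];cv2.imwrite('pics/s3.png',cv2.resize(z[80:280,180:400],None,fx=2.8,fy=2.8,interpolation=cv2.INTER_CUBIC)[:,:,::-1])
```

```text
[ 0.5125 -0.072   0.3231] [-1.7998e+02 -1.0000e-02  9.2300e+01] [ -8.    2.7  15.6 102.9   0.   79.7]
```

View pics/s3.png

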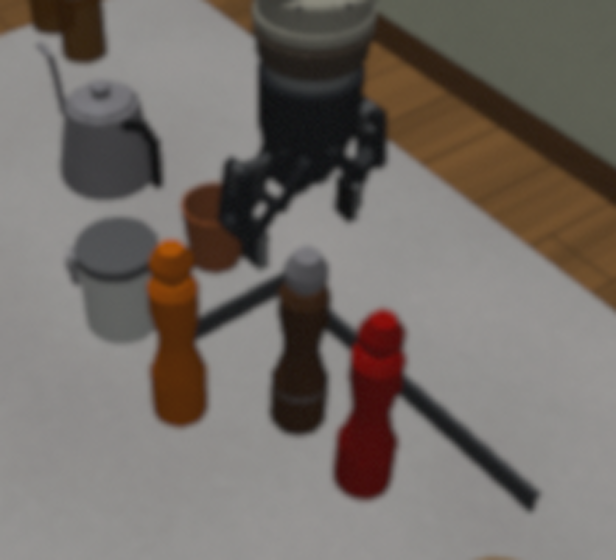

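The side view shows the fingers open and hovering, with the contact finger (~(350,190)) above the gap between the mill and the red one. I'll descend into the gap.

>>> drive_tool:
  plan:
    - [1, [0.0005, 0.002, -0.05], 0]
    - [1, [0, 0, -0.045], 0]
    - [1, [0, 0, -0.035], 0]
    - [1, [0, 0, 0], 0]

```text
time: 4.78
ee_pos: [0.5115, -0.0701, 0.1911]
tcp_rot: [-179.8, -0.0, 92.4]
wrist_force: [0.7, 1.0, -0.2]
opening: 0.0854
```

Run:
```python
from h import *
o=monitor.get_obs();print(np.round(o['ee_pos'],4),np.round(o['wrist_force'],2))
for n in('side','top'):snap(n,n+'4')
z=np.load('side4.npz')['p'];cv2.imwrite('pics/s4.png',cv2.resize(z[80:280,180:400],None,fx=2.8,fy=2.8,interpolation=cv2.INTER_CUBIC)[:,:,::-1])
z=np.load('top4.npz')['p'];cv2.imwrite('pics/t4.png',cv2.resize(z[130:290,230:450],None,fx=2.8,fy=2.8,interpolation=cv2.INTER_CUBIC)[:,:,::-1])
```

```text
[ 0.5115 -0.0701  0.1911] [ 0.71  0.98 -0.25]
```

View pics/s4.png

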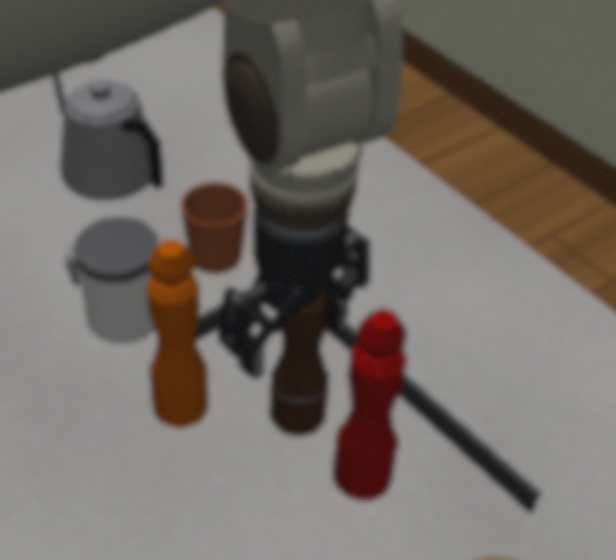

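View pics/t4.png

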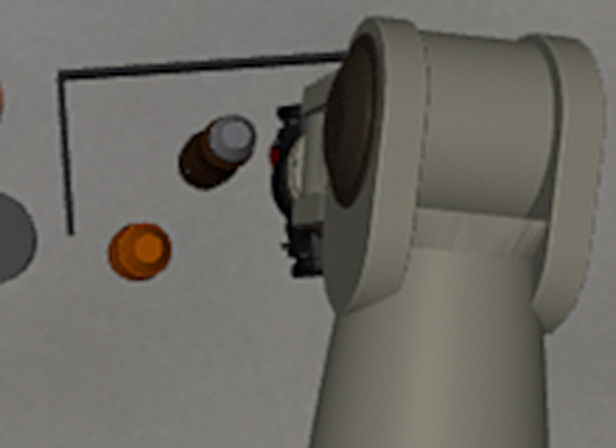

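The top view shows the mill clear of the gripper, with only a sliver of red visible behind it. Contact forces are nil, so I continue down.

>>> drive_tool:
  plan:
    - [1, [0.0015, 0, -0.04], 0]
    - [1, [0, 0, -0.04], 0]
    - [1, [0, 0, -0.035], 0]
    - [1, [0, 0, -0.024], 0]
    - [1, [0, 0, -0.01], 0]
    - [1, [0, 0, -0.01], 0]
    - [1, [0, 0, 0], 0]

```text
time: 5.75
ee_pos: [0.5148, -0.0704, 0.0347]
tcp_rot: [180.0, 0.0, 92.4]
wrist_force: [0.6, -0.1, -0.4]
opening: 0.0855
```

Run:
```python
from h import *
o=monitor.get_obs();print(np.round(o['ee_pos'],4),np.round(o['wrist_force'],2))
for n in('side','top'):snap(n,n+'5')
z=np.load('side5.npz')['p'];a=cv2.resize(z[130:280,210:360],None,fx=2.6,fy=2.6,interpolation=cv2.INTER_CUBIC)
z=np.load('top5.npz')['p'];b=cv2.resize(z[130:280,230:380],None,fx=2.6,fy=2.6,interpolation=cv2.INTER_CUBIC)
cv2.imwrite('pics/c5.png',np.hstack([a,b])[:,:,::-1])
```

```text
[ 0.5148 -0.0704  0.0347] [ 0.58 -0.1  -0.42]
```

View pics/c5.png

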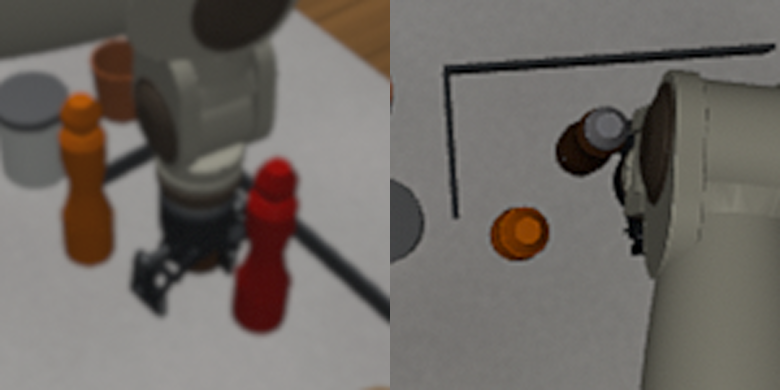

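>>> drive_tool:
  plan:
    - [1, [-0.002, 0.004, 0], 0]
    - [1, [0, 0.004, 0], 0]
    - [1, [0, 0.003, 0], 0]
    - [1, [0, 0.003, 0], 0]
    - [1, [0, 0.003, 0], 0]
    - [1, [0, 0.003, 0], 0]

```text
time: 6.6
ee_pos: [0.5127, -0.0504, 0.0346]
tcp_rot: [180.0, 0.0, 92.4]
wrist_force: [-0.4, -4.8, 4.6]
opening: 0.0854
```

```bash
cat >> h.py <<'E'
def knob(tag):
    z=np.load(tag+'.npz');P=pts('top',z['d']);p=z['p'].astype(int)
    m=((P[...,2]>.2)&(P[...,2]<.245)&(P[...,0]>.5)&(P[...,0]<.7)&(P[...,1]>-.09)&(P[...,1]<.16)&(p.max(2)-p.min(2)<30)).astype('u1')
    n,l,st,ce=cv2.connectedComponentsWithStats(m)
    for i in range(1,n):
        if st[i,4]>60:
            q=P[l==i];print('knob',st[i],(q.min(0)+q.max(0))/2, q[q[:,2]>q[:,2].max()-.008][:,:2].mean(0))
def look(k,reg_s=(130,280,210,360),reg_t=(130,280,230,380)):
    o=monitor.get_obs();print(round(o['time'],2),np.round(o['ee_pos'],4),np.round(o['wrist_force'],2))
    for n in('side','top'):snap(n,n+str(k))
    f=lambda t,r:cv2.resize(np.load(t)['p'][r[0]:r[1],r[2]:r[3]],(390,390),interpolation=cv2.INTER_CUBIC)
    cv2.imwrite(f'pics/c{k}.png',np.hstack([f(f'side{k}.npz',reg_s),f(f'top{k}.npz',reg_t)])[:,:,::-1])
    knob('top'+str(k))
E
python3 -c "
from h import *
knob('top0');knob('top5');look(6)"
```

```text
knob [304 171  17  17 225] [ 0.56421421 -0.01663034  0.21808151] [ 0.56418078 -0.01733806]
knob [304 171  17  17 227] [ 0.56427581 -0.01637969  0.21853578] [ 0.56400826 -0.01701125]
6.6 [ 0.5127 -0.0504  0.0346] [-0.35 -4.76  4.57]
knob [299 171  16  17 197] [ 0.56464268 -0.0034664   0.21847455] [ 0.56432413 -0.00424099]
```

View pics/c6.png

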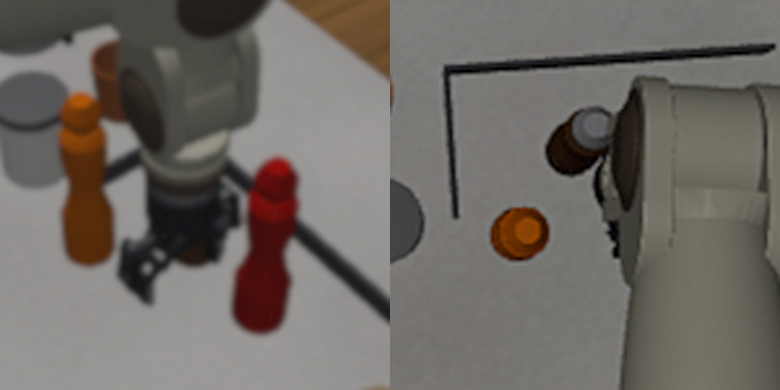

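The mill slid 13 mm and stayed upright (knob height 0.2185, unchanged), but the +4.6 N vertical force suggests the knuckle touches the foot's shoulder. I'll back off slightly, raise 4 mm and carry on.

>>> drive_tool:
  plan:
    - [1, [0, -0.004, 0], 0]
    - [1, [0, 0, 0.004], 0]
    - [1, [0, 0.003, 0], 0]
    - [1, [0, 0.003, 0], 0]
    - [1, [0, 0.003, 0], 0]
    - [1, [-0.001, 0.003, 0], 0]

```text
time: 7.45
ee_pos: [0.5115, -0.0423, 0.0384]
tcp_rot: [180.0, 0.0, 92.4]
wrist_force: [-0.6, -3.6, 1.0]
opening: 0.0856
```

```bash
python3 -c "
from h import *
look(7)"
```

```text
7.45 [ 0.5115 -0.0423  0.0384] [-0.58 -3.59  1.02]
knob [296 171  16  17 192] [0.56474227 0.00403376 0.21940438] [0.56457839 0.00414285]
```

View pics/c7.png

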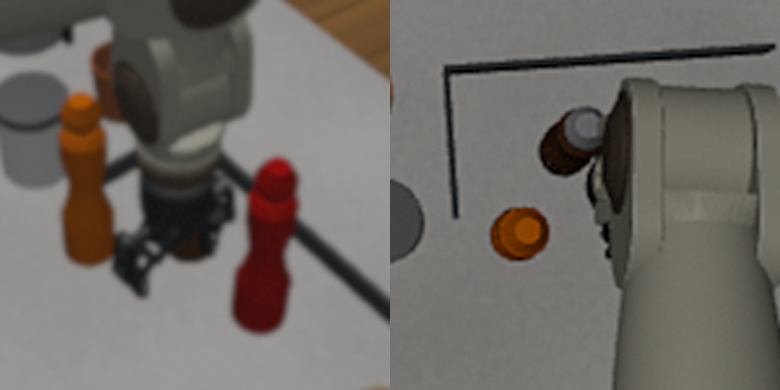

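Fz fell to 1 N and the push force is 3.6 N, with smooth sliding. I continue +y to tool y ≈ -0.004, which leaves room before the orange mill.

>>> drive_tool:
  plan:
    - [1, [0, 0.004, 0], 0]
    - [1, [0, 0.004, 0], 0]
    - [1, [0, 0.004, 0], 0]
    - [1, [-0.001, 0.004, 0], 0]
    - [1, [0, 0.004, 0], 0]
    - [1, [0, 0.004, 0], 0]
    - [1, [-0.001, 0.004, 0], 0]
    - [1, [0, 0.004, 0], 0]
    - [1, [0, 0.004, 0], 0]
    - [1, [0, 0.002, 0], 0]

```text
time: 8.8
ee_pos: [0.5094, -0.004, 0.0383]
tcp_rot: [-180.0, -0.0, 92.4]
wrist_force: [-1.2, -3.6, 3.3]
opening: 0.0854
```

```bash
python3 -c "
from h import *
look(8)"
```

```text
8.8 [ 0.5094 -0.004   0.0383] [-1.22 -3.65  3.34]
knob [282 170  13  17 147] [0.56813517 0.0430977  0.21921802] [0.56964156 0.04252965]
```

View pics/c8.png

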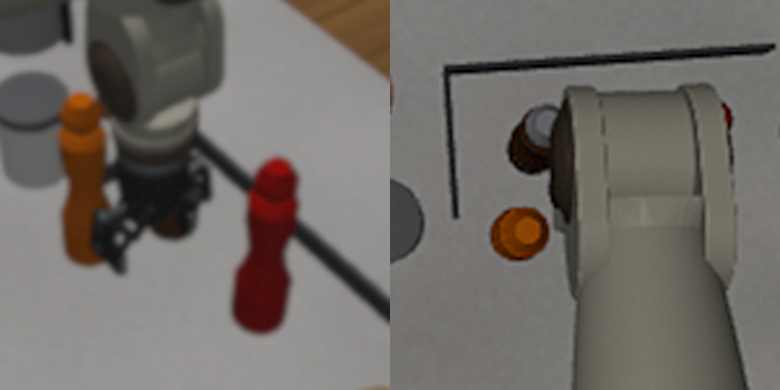

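>>> drive_tool:
  plan:
    - [1, [0, -0.006, 0], 0]
    - [1, [0, -0.012, 0], 0]
    - [1, [0, -0.012, 0.01], 0]
    - [1, [0, 0, 0.04], 0]
    - [1, [0, 0, 0.05], 0]
    - [1, [0, 0, 0.05], 0]
    - [1, [0, 0, 0.05], 0]
    - [1, [0, 0, 0.05], 0]
    - [1, [0, 0, 0.03], 0]
    - [1, [0, 0, 0], 0]

```text
time: 10.15
ee_pos: [0.51, -0.0351, 0.3213]
tcp_rot: [179.7, 0.0, 92.3]
wrist_force: [0.5, 0.5, -0.0]
opening: 0.0855
```

>>> drive_tool:
  plan:
    - [1, [0.001, 0.0025, 0], 10]
    - [1, [0.001, 0.0025, 0], 10]
    - [1, [0.001, 0.0025, 0], 10]
    - [1, [0.001, 0.0025, 0], 10]
    - [1, [0.001, 0.0025, 0], 10]
    - [1, [0.001, 0.0025, 0], 10]
    - [1, [0.001, 0.0025, 0], 10]
    - [1, [0.001, 0.0025, 0], 10]
    - [1, [0.001, 0, 0], 10]
    - [1, [0, 0, 0], 0]

```text
time: 11.4
ee_pos: [0.5183, -0.0147, 0.3176]
tcp_rot: [180.0, -0.1, -177.7]
wrist_force: [0.4, -1.0, 0.5]
opening: 0.0855
```

```bash
cat >> h.py <<'E'
def centers(k):
    for n in('top','side'):
        z=np.load(f'{n}{k}.npz');P=pts(n,z['d']);h=cv2.cvtColor(z['p'],cv2.COLOR_RGB2HSV)
        m=((P[...,2]>.2)&(P[...,2]<.24)&(P[...,0]>.42)&(P[...,0]<.7)&(P[...,1]>-.16)&(P[...,1]<.16)).astype('u1')
        c,l,st,_=cv2.connectedComponentsWithStats(m)
        for i in range(1,c):
            if 100<st[i,4]<400:
                q=P[l==i];print(n,st[i],np.median(h[l==i],0),np.round((q.min(0)+q.max(0))/2,4),q[:,2].max().round(3))
E
python3 -c "
from h import *
look(9);centers(0);centers(9)"
```

```text
11.4 [ 0.5183 -0.0147  0.3176] [ 0.43 -0.97  0.48]
knob [282 170  17  17 212] [0.56858679 0.03803238 0.21924182] [0.56716007 0.03908135]
top [344 168  17  17 234] [  1. 245.  83.] [ 0.5689 -0.1159  0.217 ] 0.233
top [304 171  17  17 225] [120.   8.  74.] [ 0.5642 -0.0166  0.2181] 0.233
top [274 211  17  17 227] [ 13. 255. 106.] [0.4675 0.0613 0.221 ] 0.234
side [233 165  17  17 206] [ 13.  226.5  96. ] [0.4663 0.0563 0.2168] 0.232
side [282 168  16  16 208] [130.    7.   80.5] [ 0.5615 -0.0233  0.2169] 0.232
side [308 190  18  18 242] [  1. 214.  89.] [ 0.5663 -0.121   0.2182] 0.234
top [282 170  17  17 212] [120.   8.  80.] [0.5686 0.038  0.2192] 0.233
top [274 211  17  17 228] [ 13. 255. 112.] [0.4676 0.0613 0.2202] 0.233
side [270 155  16  17 190] [130.   8.  79.] [0.5635 0.0325 0.2164] 0.233
side [233 165  17  16 204] [ 13. 228.  99.] [0.466  0.0568 0.2172] 0.232
side [308 190  18  18 243] [  1. 215.  91.] [ 0.5657 -0.1212  0.2167] 0.232
```

View pics/c9.png

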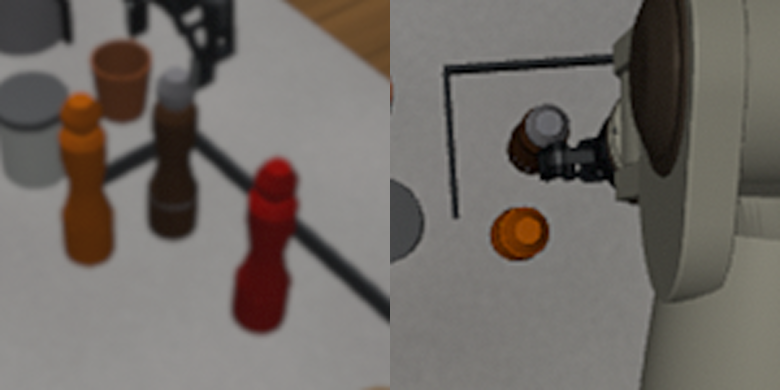

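The mill stands upright at about (0.566, 0.0355), and the red and orange mills haven't moved. Now I descend behind it for push B.

>>> drive_tool:
  plan:
    - [1, [-0.0015, -0.005, -0.03], 0]
    - [1, [0, 0, -0.05], 0]
    - [1, [0, 0, -0.045], 0]
    - [1, [0, 0, -0.045], 0]
    - [1, [0, 0, -0.04], 0]
    - [1, [0, 0, -0.04], 0]
    - [1, [0, 0, -0.025], 0]
    - [1, [0, 0, -0.005], 0]
    - [1, [0, 0, 0], 0]

```text
time: 12.62
ee_pos: [0.5172, -0.0194, 0.0388]
tcp_rot: [-180.0, 0.0, -177.7]
wrist_force: [0.5, -0.2, 1.0]
opening: 0.0856
```

```bash
python3 -c "
from h import *
look(10);centers(10)"
```

```text
12.62 [ 0.5172 -0.0194  0.0388] [ 0.49 -0.18  1.  ]
knob [282 170  17  17 222] [0.56840622 0.03805319 0.2186149 ] [0.56729954 0.03890384]
top [282 170  17  17 222] [120.    8.   75.5] [0.5684 0.0381 0.2186] 0.233
top [274 211  17  17 228] [ 13. 255. 108.] [0.4676 0.0612 0.2204] 0.235
side [233 165  17  17 207] [ 13. 228. 102.] [0.466  0.0556 0.2175] 0.235
side [259 177  33  19 307] [18. 32. 57.] [ 0.5118 -0.0321  0.2215] 0.24
side [308 190  18  18 244] [  1. 216.  94.] [ 0.5652 -0.1213  0.2169] 0.233
```

View pics/c10.png

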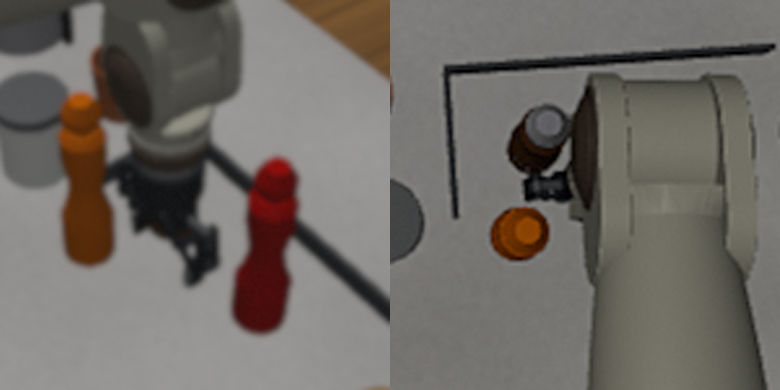

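>>> drive_tool:
  plan:
    - [1, [0.004, 0, 0], 0]
    - [1, [0.004, 0, 0], 0]
    - [1, [0.004, 0, 0], 0]
    - [1, [0.004, 0.001, 0], 0]
    - [1, [0.004, 0, 0], 0]
    - [1, [0.004, 0, 0], 0]
    - [1, [0.004, 0, 0], 0]
    - [1, [0.004, 0.001, 0], 0]
    - [1, [0.004, 0, 0], 0]
    - [1, [0.004, 0, 0], 0]

```text
time: 13.98
ee_pos: [0.5566, -0.0173, 0.0383]
tcp_rot: [-180.0, -0.1, -177.6]
wrist_force: [-5.4, -0.7, 3.7]
opening: 0.0855
```

```bash
python3 -c "
from h import *
look(11)"
```

```text
13.97 [ 0.5566 -0.0173  0.0383] [-5.41 -0.73  3.68]
knob [279 160  17  17 222] [0.59409572 0.04447465 0.21936378] [0.59377773 0.04440406]
```

View pics/c11.png

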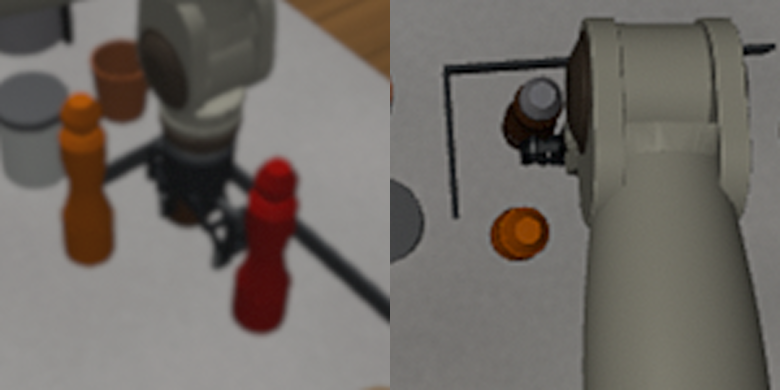

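The mill drifted about 6 mm toward the finger's outer edge. I back off, recentre the finger behind it, and continue.

>>> drive_tool:
  plan:
    - [1, [-0.006, 0, 0], 0]
    - [1, [-0.003, 0.003, 0], 0]
    - [1, [0, 0.004, 0], 0]
    - [1, [0.004, 0, 0], 0]
    - [1, [0.004, 0, 0], 0]
    - [1, [0.003, 0, 0], 0]
    - [1, [0.003, 0, 0], 0]
    - [1, [0.003, 0.0005, 0], 0]
    - [1, [0.003, 0, 0], 0]
    - [1, [0, 0, 0], 0]

```text
time: 15.32
ee_pos: [0.5681, -0.0099, 0.0382]
tcp_rot: [-180.0, -0.0, -177.6]
wrist_force: [-1.8, -0.6, 1.3]
opening: 0.0848
```

```bash
python3 -c "
from h import *
look(12)"
```

```text
15.32 [ 0.5681 -0.0099  0.0382] [-1.84 -0.63  1.31]
knob [278 155  15  17 208] [0.60655773 0.04861956 0.21685266] [0.60665466 0.04520638]
```

View pics/c12.png

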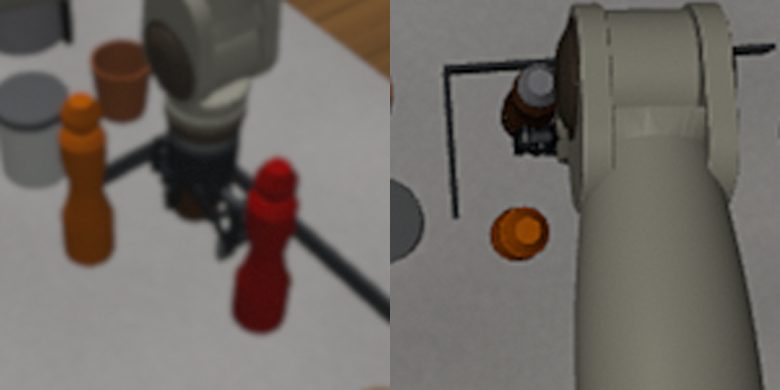

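```bash
cat >> h.py <<'E'
def proj(n,X):
    c=eyes.camera_params(n);E=np.array(c['extrinsics']);p=E[:3,:3]@np.asarray(X)+E[:3,3];return c['fx']*p[0]/p[2]+c['cx'],c['fy']*p[1]/p[2]+c['cy']
def overlay(tag,n,xy,r,name,f=5):
    im=np.load(tag+'.npz')['p'].copy();x0,x1,y0,y1=r
    im=cv2.resize(im[y0:y1,x0:x1],None,fx=f,fy=f,interpolation=cv2.INTER_CUBIC)
    for z,rad,col in((0,.03,(0,255,0)),(.06,.03,(0,255,255)),(.165,.025,(255,255,0)),(.21,.021,(255,0,255))):
        t=np.linspace(0,6.28,50)
        q=np.array([proj(n,[xy[0]+rad*np.cos(a),xy[1]+rad*np.sin(a),z]) for a in t])
        cv2.polylines(im,[np.round(((q-[x0,y0])+.5)*f).astype('i4')],True,col,1)
    cv2.imwrite('pics/'+name,im[:,:,::-1])
E
python3 -c "
from h import *
overlay('top10','top',(.566,.0365),(230,350,130,230),'o10.png')
overlay('top12','top',(.6045,.044),(230,350,130,230),'o12.png')
a=cv2.imread('pics/o10.png');b=cv2.imread('pics/o12.png');cv2.imwrite('pics/o.png',cv2.resize(np.vstack([a,b]),None,fx=.6,fy=.6))"
```

```text
(no output)
```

View pics/o.png

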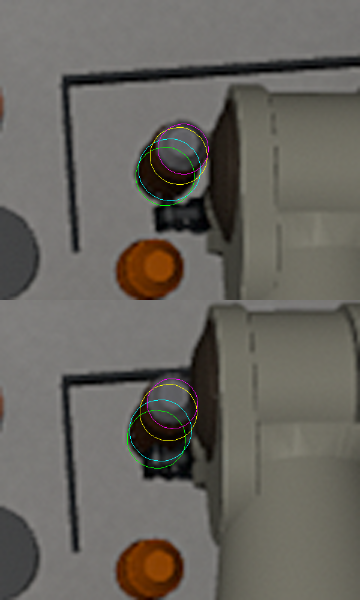

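>>> drive_tool:
  plan:
    - [1, [0.003, 0, 0], 0]
    - [1, [0.003, 0, 0], 0]
    - [1, [0.003, 0.0005, 0], 0]
    - [1, [0.003, 0, 0], 0]
    - [1, [0.003, 0, 0], 0]
    - [1, [0, 0, 0], 0]

```text
time: 16.18
ee_pos: [0.5834, -0.0093, 0.0382]
tcp_rot: [-180.0, 0.0, -177.6]
wrist_force: [-0.2, 0.0, -1.1]
opening: 0.0853
```

```bash
python3 -c "
from h import *
look(13)
overlay('top13','top',(.618,.044),(230,350,130,230),'o13.png')"
```

```text
16.18 [ 0.5834 -0.0093  0.0382] [-0.16  0.   -1.08]
knob [278 149  15  17 207] [0.62154125 0.04841847 0.21873839] [0.62156829 0.04765177]
```

View pics/o13.png

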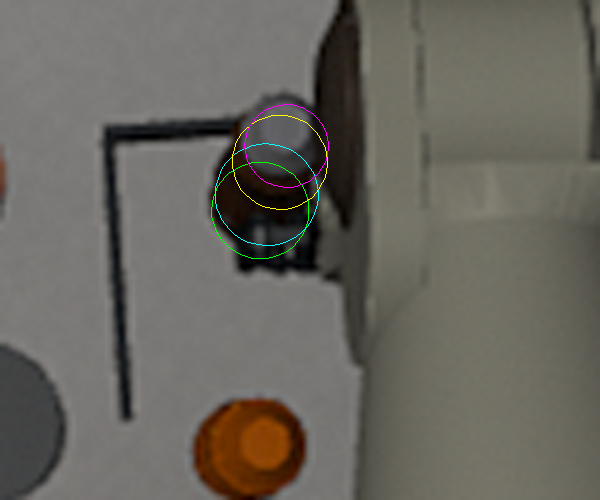

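View pics/c13.png

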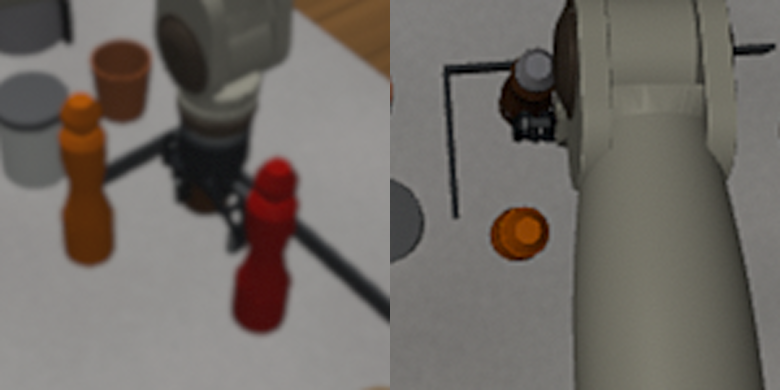

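>>> drive_tool:
  plan:
    - [1, [0.003, 0, 0], 0]
    - [1, [0.003, 0, 0], 0]
    - [1, [0.002, 0, 0], 0]
    - [1, [0, 0, 0], 0]

```text
time: 16.77
ee_pos: [0.5912, -0.0093, 0.0383]
tcp_rot: [-180.0, 0.0, -177.6]
wrist_force: [-2.2, 0.6, 1.3]
opening: 0.0852
```

>>> drive_tool:
  plan:
    - [1, [0.0015, 0, 0], 0]
    - [1, [0.0015, 0, 0], 0]

```text
time: 17.02
ee_pos: [0.5939, -0.0093, 0.0383]
tcp_rot: [-180.0, -0.0, -177.6]
wrist_force: [-4.2, -0.8, 2.3]
opening: 0.0854
```

```bash
python3 -c "
from h import *
look(14)
overlay('top14','top',(.6315,.046),(230,350,130,230),'o14.png')"
```

```text
17.02 [ 0.5939 -0.0093  0.0383] [-4.15 -0.77  2.3 ]
knob [277 145  15  17 213] [0.63175094 0.05042678 0.21723603] [0.6317898  0.04834692]
```

View pics/o14.png

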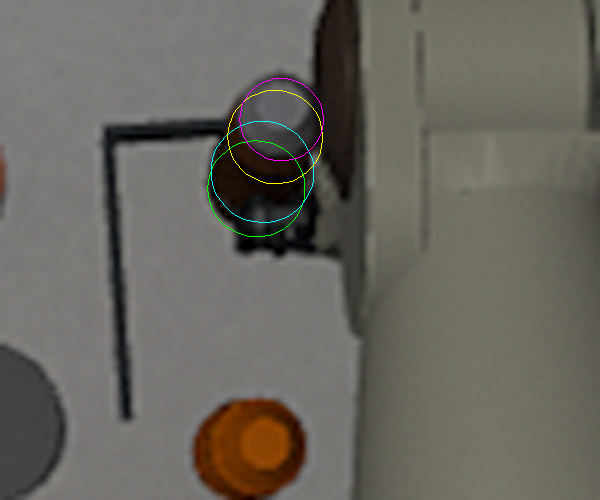

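>>> drive_tool:
  plan:
    - [1, [0.001, 0, 0], 0]
    - [1, [0.001, 0, 0], 0]

```text
time: 17.38
ee_pos: [0.5945, -0.0093, 0.0383]
tcp_rot: [180.0, -0.2, -177.6]
wrist_force: [-15.9, -0.9, 10.4]
opening: 0.0853
```

Force rose to 16 N, so the mill is against the rail. I back off, lift clear, and turn for push C.

>>> drive_tool:
  plan:
    - [1, [-0.006, 0, 0], 0]
    - [1, [-0.01, 0, 0], 0]
    - [1, [0, 0, 0.03], 0]
    - [1, [0, 0, 0.05], 0]
    - [1, [0, 0, 0.05], 0]
    - [1, [0, 0, 0.05], 0]
    - [1, [0, 0, 0.05], 0]
    - [1, [0, 0, 0.04], 0]
    - [1, [0, 0, 0.02], 0]
    - [1, [0, 0, 0], 0]

```text
time: 18.62
ee_pos: [0.5803, -0.0093, 0.3298]
tcp_rot: [-180.0, 0.2, -177.6]
wrist_force: [1.2, 0.2, 0.0]
opening: 0.0854
```

>>> drive_tool:
  plan:
    - [1, [0.01, 0, 0], -10]
    - [1, [0.01, 0, 0], -10]
    - [1, [0.01, 0, 0], -10]
    - [1, [0.01, 0, 0], -10]
    - [1, [0.01, 0, 0], -10]
    - [1, [0.01, 0, 0], -10]
    - [1, [0.01, 0, 0], -10]
    - [1, [0.01, -0.002, 0], -10]
    - [1, [0.01, -0.003, 0], -10]
    - [1, [0.01, -0.003, 0], -6]

```text
time: 19.88
ee_pos: [0.6802, -0.0174, 0.3266]
tcp_rot: [-179.9, 0.0, 86.1]
wrist_force: [-0.3, -0.8, -0.8]
opening: 0.0854
```

```bash
python3 -c "
from h import *
look(15);centers(15);print(monitor.get_obs()['tcp_rot'])"
```

```text
19.88 [ 0.6802 -0.0174  0.3266] [-0.3  -0.78 -0.79]
knob [277 145  17  17 227] [0.63198754 0.04819191 0.2169755 ] [0.63166613 0.04872576]
top [277 145  17  17 227] [120.   8.  78.] [0.632  0.0482 0.217 ] 0.234
top [274 211  17  17 227] [ 13. 255. 112.] [0.4675 0.0612 0.221 ] 0.234
side [287 144  16  16 190] [130.   7.  88.] [0.6291 0.0431 0.2166] 0.232
side [233 165  17  17 207] [ 13. 229. 105.] [0.4659 0.0551 0.2165] 0.233
side [308 190  18  18 244] [  1. 215.  96.] [ 0.5659 -0.1212  0.2167] 0.233
[-1.79858567e+02  6.31184907e-03  8.62833227e+01]
```

View pics/c15.png

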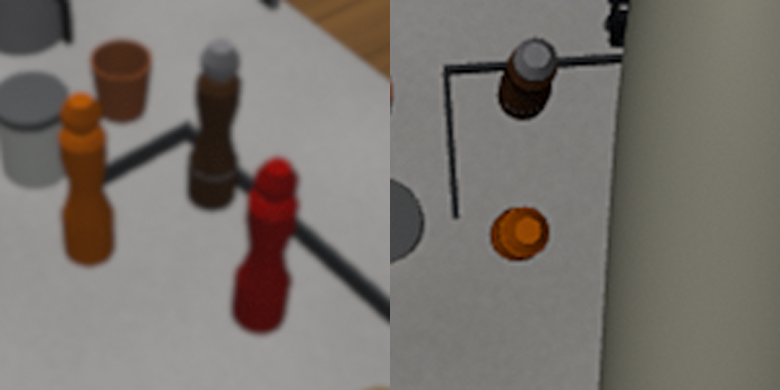

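The mill is upright against the rail, and the other mills haven't moved. I descend straddling the rail.

>>> drive_tool:
  plan:
    - [1, [0, 0, -0.05], 0]
    - [1, [0, 0, -0.05], 0]
    - [1, [0, 0, -0.05], 0]
    - [1, [0, 0, -0.045], 0]
    - [1, [0, 0, -0.04], 0]
    - [1, [0, 0, -0.03], 0]
    - [1, [0, 0, -0.018], 0]
    - [1, [0, 0, -0.005], 0]
    - [1, [0, 0, 0], 0]

```text
time: 21.1
ee_pos: [0.6802, -0.0173, 0.041]
tcp_rot: [179.9, -0.0, 86.4]
wrist_force: [-0.0, -0.3, 0.4]
opening: 0.0853
```

```bash
python3 -c "
from h import *
look(16)"
```

```text
21.1 [ 0.6802 -0.0173  0.041 ] [-0.01 -0.26  0.39]
knob [277 145  17  17 225] [0.63164294 0.04817114 0.21874983] [0.63196912 0.0485421 ]
```

View pics/c16.png

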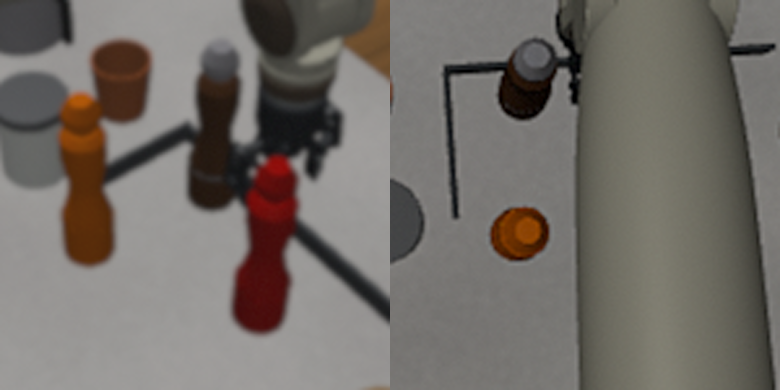

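>>> drive_tool:
  plan:
    - [1, [0, 0.005, -0.002], 0]
    - [1, [0, 0.005, 0], 0]
    - [1, [-0.001, 0.004, 0], 0]
    - [1, [0, 0.003, 0], 0]
    - [1, [0, 0.003, 0], 0]
    - [1, [0, 0.003, 0], 0]
    - [1, [0, 0.003, 0], 0]
    - [1, [-0.0005, 0.003, 0], 0]

```text
time: 22.2
ee_pos: [0.6779, 0.0108, 0.0383]
tcp_rot: [-179.9, 0.1, 86.3]
wrist_force: [-3.5, -6.5, 2.4]
opening: 0.0854
```

```bash
python3 -c "
from h import *
look(17);centers(17)"
```

```text
22.2 [0.6779 0.0108 0.0383] [-3.54 -6.55  2.38]
knob [273 145  17  17 207] [0.63177047 0.05806651 0.21700257] [0.63202032 0.05736852]
top [273 145  17  17 207] [120.   8.  78.] [0.6318 0.0581 0.217 ] 0.233
top [350 168  11  17 122] [  1.  241.   87.5] [ 0.5693 -0.1226  0.223 ] 0.234
top [274 211  16  17 215] [ 13. 255. 111.] [0.4675 0.0628 0.2191] 0.233
side [286 143  15  16 185] [130.   7.  88.] [0.6288 0.0519 0.2169] 0.233
side [302 144  30  21 302] [18. 31. 61.] [0.6683 0.0038 0.2216] 0.24
side [233 165  17  17 207] [ 13. 229. 105.] [0.4654 0.0562 0.2167] 0.233
side [308 190  18  18 243] [  1. 217.  95.] [ 0.5653 -0.1217  0.2171] 0.232
```

View pics/c17.png

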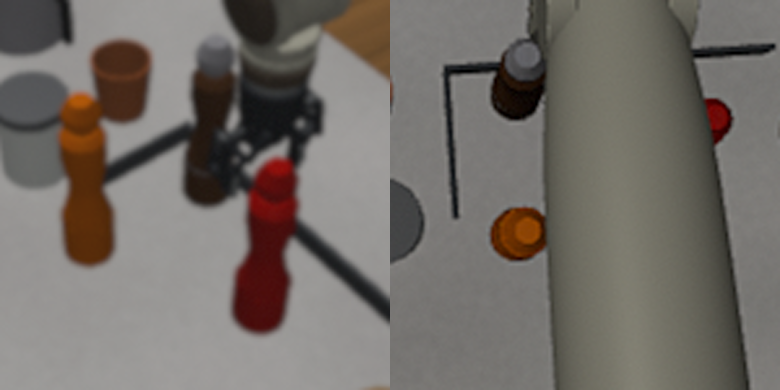

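>>> drive_tool:
  plan:
    - [1, [0, 0.003, 0], 0]
    - [1, [0, 0.003, 0], 0]
    - [1, [0, 0.003, 0], 0]
    - [1, [-0.0005, 0.003, 0], 0]
    - [1, [0, 0.003, 0], 0]
    - [1, [0, 0.003, 0], 0]
    - [1, [0, 0.003, 0], 0]
    - [1, [-0.0005, 0.003, 0], 0]

```text
time: 23.3
ee_pos: [0.6771, 0.0353, 0.0381]
tcp_rot: [-180.0, 0.1, 86.4]
wrist_force: [-0.7, -3.2, 0.4]
opening: 0.0852
```

```bash
python3 -c "
from h import *
look(18);centers(18)"
```

```text
23.3 [0.6771 0.0353 0.0381] [-0.66 -3.24  0.43]
knob [264 146  14  17 179] [0.63044628 0.08454033 0.21899768] [0.63059581 0.08290956]
top [264 146  14  17 179] [120.   9.  79.] [0.6304 0.0845 0.219 ] 0.234
top [344 168  17  17 233] [  1. 244.  86.] [ 0.569  -0.1163  0.2183] 0.233
side [280 138  15  16 182] [130.   7.  88.] [0.6283 0.0753 0.2166] 0.232
side [296 140  30  20 290] [19. 31. 61.] [0.6677 0.0277 0.2211] 0.24
side [233 165  17  17 208] [ 13.  229.  105.5] [0.4658 0.0555 0.2166] 0.233
side [308 190  18  18 243] [  1. 217.  97.] [ 0.5659 -0.1213  0.2166] 0.233
```

View pics/c18.png

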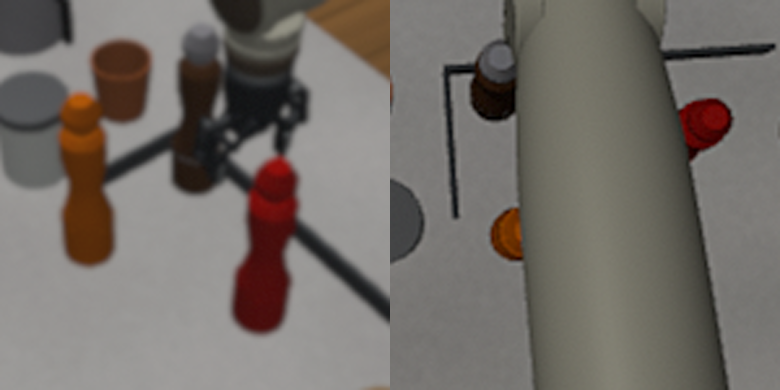

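>>> drive_tool:
  plan:
    - [1, [0, 0.003, 0], 0]
    - [1, [0, 0.003, 0], 0]
    - [1, [-0.0005, 0.003, 0], 0]
    - [1, [0, 0.003, 0], 0]
    - [1, [0, 0.003, 0], 0]
    - [1, [0, 0.002, 0], 0]
    - [1, [-0.0003, 0.002, 0], 0]

```text
time: 24.28
ee_pos: [0.6766, 0.0546, 0.0382]
tcp_rot: [-180.0, 0.0, 86.4]
wrist_force: [-2.4, -5.0, 0.9]
opening: 0.0854
```

>>> drive_tool:
  plan:
    - [1, [0, 0.001, 0], 0]
    - [1, [0, 0.001, 0], 0]

```text
time: 24.52
ee_pos: [0.6765, 0.0566, 0.0382]
tcp_rot: [-180.0, 0.0, 86.4]
wrist_force: [-2.7, -5.6, 0.6]
opening: 0.0854
```

```bash
python3 -c "
from h import *
look(19);centers(19)"
```

```text
24.52 [0.6765 0.0566 0.0382] [-2.69 -5.63  0.65]
knob [255 146  14  17 168] [0.63063708 0.10703012 0.21820104] [0.62991189 0.10493945]
top [255 146  14  17 168] [120.  10.  78.] [0.6306 0.107  0.2182] 0.233
top [344 168  17  17 233] [  1. 243.  86.] [ 0.5692 -0.1163  0.218 ] 0.233
side [275 135  15  15 176] [130.   7.  86.] [0.6274 0.0976 0.2169] 0.234
side [291 136  30  20 288] [18. 30. 59.] [0.6673 0.0488 0.2204] 0.24
side [233 165  17  17 208] [ 13. 229. 105.] [0.4655 0.0556 0.2168] 0.233
side [308 190  18  18 242] [  1.  215.   96.5] [ 0.5664 -0.1214  0.2168] 0.233
```

View pics/c19.png

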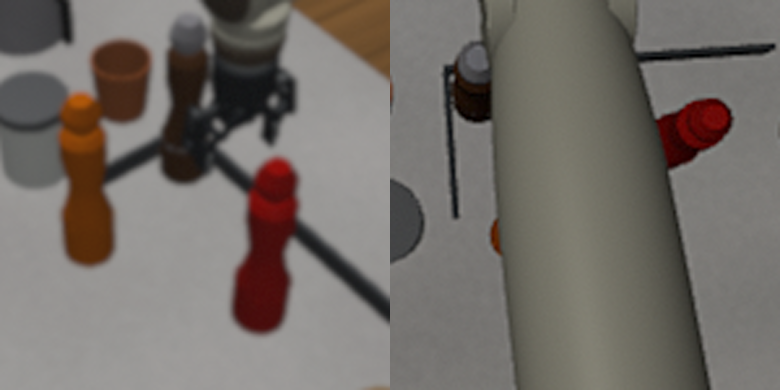

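Close to the plate now, so I use 1 mm steps until the force rises.

>>> drive_tool:
  plan:
    - [1, [0, 0.001, 0], 0]
    - [1, [0, 0.001, 0], 0]

```text
time: 24.88
ee_pos: [0.6765, 0.0585, 0.0382]
tcp_rot: [-180.0, 0.0, 86.4]
wrist_force: [-2.4, -5.1, 1.1]
opening: 0.0852
```

>>> drive_tool:
  plan:
    - [1, [0, 0.001, 0], 0]

```text
time: 25.0
ee_pos: [0.6764, 0.059, 0.0383]
tcp_rot: [-180.0, 0.1, 86.4]
wrist_force: [-3.4, -10.8, 2.4]
opening: 0.0852
```

>>> drive_tool:
  plan:
    - [1, [0, 0.0007, 0], 0]

```text
time: 25.12
ee_pos: [0.6764, 0.0591, 0.0384]
tcp_rot: [-180.0, 0.2, 86.3]
wrist_force: [-4.2, -13.1, 2.4]
opening: 0.0854
```

The mill is seated: 13 N against the plate and 4 N toward the rail. I retract along the push normal, lift, and look.

>>> drive_tool:
  plan:
    - [1, [0, -0.003, 0], 0]
    - [1, [-0.0005, -0.01, 0], 0]
    - [1, [-0.001, -0.015, 0], 0]
    - [1, [0, -0.005, 0.03], 0]
    - [1, [0, 0, 0.05], 0]
    - [1, [0, 0, 0.05], 0]
    - [1, [0, 0, 0.05], 0]
    - [1, [0, 0, 0.05], 0]
    - [1, [0, 0, 0.05], 0]
    - [1, [0, 0, 0], 0]

```text
time: 26.38
ee_pos: [0.676, 0.0267, 0.3234]
tcp_rot: [179.5, -0.1, 86.3]
wrist_force: [-0.3, -0.6, -0.6]
opening: 0.0854
```

>>> drive_tool:
  plan:
    - [1, [-0.02, -0.05, 0], 0]
    - [1, [-0.02, -0.05, 0], 0]
    - [1, [-0.02, -0.05, 0], 0]
    - [1, [-0.03, -0.05, 0], 0]
    - [1, [-0.03, -0.04, 0], 0]
    - [1, [-0.03, -0.03, 0], 0]
    - [1, [-0.03, -0.02, 0], 0]
    - [1, [0, 0, 0], 0]

```text
time: 27.38
ee_pos: [0.4932, -0.2642, 0.3181]
tcp_rot: [180.0, 0.0, 86.2]
wrist_force: [0.2, -0.3, 0.5]
opening: 0.0855
```

```bash
python3 -c "
from h import *
look(20,(100,220,200,320),(125,225,225,325));centers(20)
for n in ('top','side'):
    for k in ('0','20'):
        (r,a),(e,b)=guard(n,n+k+'.npz')
        print(n,k,a,b,r,e)
"
```

```text
27.38 [ 0.4932 -0.2642  0.3181] [ 0.22 -0.33  0.49]
knob [255 146  17  17 225] [0.63052196 0.1031092  0.21840831] [0.62963426 0.1034707 ]
top [255 146  17  17 225] [120.   8.  72.] [0.6305 0.1031 0.2184] 0.233
top [344 168  17  17 233] [  1. 244.  84.] [ 0.5689 -0.1163  0.2182] 0.234
top [274 211  17  17 228] [ 13. 255. 105.] [0.4676 0.0613 0.2188] 0.234
side [275 134  15  16 178] [130.   8.  89.] [0.6284 0.099  0.2167] 0.232
side [233 165  17  16 205] [ 13. 230. 107.] [0.4654 0.0565 0.2178] 0.233
side [308 190  17  15 132] [  1.  201.5 125. ] [ 0.5657 -0.1191  0.2192] 0.233
top 0 308 129 [ 0.04042687 -0.9991825   0.6697573  -0.06560316] [0.99907047 0.04310654 0.56867635 0.1338112 ]
top 20 277 134 [ 0.04153423 -0.9991371   0.6705803  -0.08497919] [0.99882406 0.04848164 0.5792086  0.13423073]
side 0 222 80 [ 0.038982   -0.9992399   0.67206293 -0.17633492] [0.9990434  0.04372983 0.5861047  0.13114043]
side 20 233 68 [ 0.03884383 -0.9992453   0.66844565 -0.09369999] [0.9989075  0.04673159 0.56725305 0.12963937]
```

View pics/c20.png

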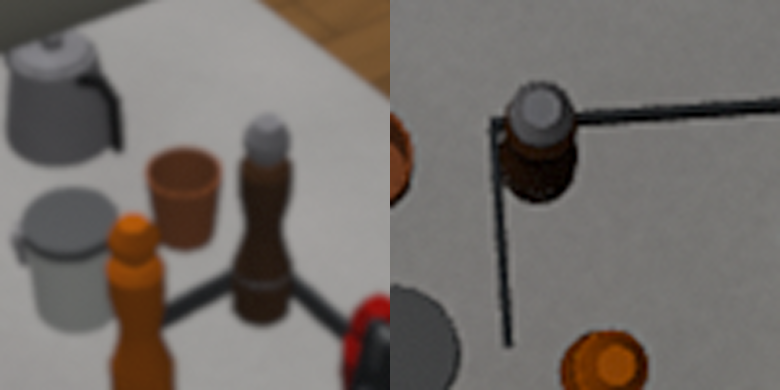

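View pics/top20.png

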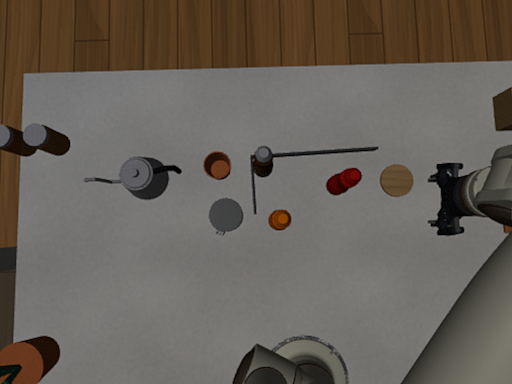

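The top view shows the mill standing in the inside corner at about (263,155). Its axis is 30.4 mm from the plate face and 29.4 mm from the rail face, against a 30 mm foot radius. The cup (217,165), canister (226,215), kettle and lid (397,180) are where they started, and the gripper is clear.

```bash
python3 -c "
from h import *
job.job_done();print(monitor.get_obs()['time'])"
```

```text
the job is handed in; nothing more can be done
the job is handed in; nothing more can be done
```

The mill now stands upright in the inside corner of the guard, against both the back rail and the end plate. I handed the job in at about 27.5 s.

**What I did:** I pushed the mill with the flat side of one open finger, never between the fingers and never lifted. It took three pushes: left, then forward to the rail, then left along the rail to the end plate. I then backed off and lifted the gripper clear.

**Last checks:**
- **Fit:** the top camera put the mill's axis 29.4 mm from the rail and 30.4 mm from the plate, against a 30 mm foot radius. The side camera was within its few-mm bias of that. Push force rose to 16 N at the rail and 13 N at the plate.
- **Upright:** the knob top read 0.233 m high (0.232 m from the side camera), unchanged from the start.
- **Bystanders:** the cup, canister, kettle and lid looked unmoved in the final top picture; I did not measure their positions. The red and orange look-alike mills measured within about 2 mm of where they started.

**What went less than perfectly:**
- **Vertical force:** pushing showed 2 to 5 N upward, and 10 N at rail contact. The gripper's knuckle probably grazed the foot's shoulder above the 30 mm height. I raised the tool 4 mm early on, and no tilt showed.
- **Drift:** the mill slid about 6 mm sideways along the finger during the second push, so I backed off and re-centred behind it.

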